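# Break down the burr stack and sort the mill spares

## Task

The mill's spare grinding discs have come back stacked with a black spacer plate under each. Break the stack down: set one disc flat in each of the two large round nests, pile both spacer plates flat on each other between the corner angles of the rectangular rack, and put the spare star knob, stud up, in the small round nest. Set the discs down rather than dropping them, and leave the parts tin where it is.

Things in the scene. Friction and masses are not known exactly. Their poses are not given: they have to be found in the camera images.
- disc_b: Steel grinding disc with radial grooves, at the start the top of the stack, 70 mm across, 9.5 mm thick, about 0.14 kg; solid to a gripper, so grip it across the rim (fingers along the plates' x meet nothing wider below). Origin: centre of its underside, z up.
- plate_b: Black rigid spacer plate with a round hole in the middle, 60 mm along its x, 78 mm along its y, 8 mm thick, 0.06 kg; at the start between the two discs. Origin: centre of its underside. Grip it across the 60 mm, along its x. Discs reach 5 mm beyond it there: while it lies on a disc keep the fingertips above its underside.
- disc_a: Steel grinding disc with radial grooves, at the start under plate_b and on plate_a, 70 mm across, 9.5 mm thick, about 0.14 kg; solid to a gripper, so grip it across the rim (fingers along the plates' x meet nothing wider below). Origin: centre of its underside, z up.
- plate_a: Black rigid spacer plate with a round hole in the middle, 60 mm along its x, 78 mm along its y, 8 mm thick, 0.06 kg; at the start the bottom of the stack, on the table. Origin: centre of its underside. Grip it across the 60 mm, along its x. Discs reach 5 mm beyond it there: while it lies on a disc keep the fingertips above its underside.
- star_knob: Spare black star knob on the table, 43 mm across its lobes, body 16 mm high, with a thin threaded stud standing up in the middle to 38 mm; 0.035 kg. Origin: centre of its underside, z along the stud. Grip it across the lobes, in any direction.
- disc_nest_1: First of two equal large disc nests: dark grey round dish fixed to the table, 100 mm outside. Origin: centre of its underside; flat floor 4 mm above it, 88 mm wide (9 mm to spare round a disc); rim 4 mm thick, top 14 mm above the origin, cut open by two finger notches 50 mm wide toward its +x and -x: fingers closing along its x pass through.
- disc_nest_2: Second of two equal large disc nests: dark grey round dish fixed to the table, 100 mm outside. Origin: centre of its underside; flat floor 4 mm above it, 88 mm wide (9 mm to spare round a disc); rim 4 mm thick, top 14 mm above the origin, cut open by two finger notches 50 mm wide toward its +x and -x: fingers closing along its x pass through.
- knob_nest: Small nest for the star knob: dark grey round dish fixed to the table, 74 mm outside. Origin: centre of its underside; flat floor 4 mm above it, 62 mm wide; rim top 12 mm above the origin, cut open by two finger notches 44 mm wide toward its +x and -x.
- spacer_rack: Rack for the spacer plates: dark grey rectangle fixed to the table, four upright steel corner angles. Origin: centre of its underside; floor 4 mm above it. Inside 76 mm along its x, 94 mm along its y (8 mm to spare round a plate lying the same way). Angles reach 28 mm above the origin and 14 mm inward; side middles are open for fingers.
- parts_tin: Flat closed tin with a blue-grey lid, 74 x 100 mm, 25 mm high, on the table among the other things; a bystander that stays where it is. Origin: centre of its underside.
There are look-alikes about, which are no part of the job. Leave any green look-alike of the plate_b alone.

How it is judged (in metres and radians):
At the end, for the whole second after the job is handed in: One disc flat in each large nest within 14 mm of its centre; both plates flat on each other in the rack, within 16 mm and 23 deg of it; the knob stud up in the small nest within 16 mm; none tilted over 6 deg; all released and at rest (((horizontal distance between disc_a and disc_nest_1 below 0.014 m and z of disc_a in the frame of disc_nest_1 between 0.001 and 0.008 m and angle between each of disc_a, disc_b's own z axis and vertical below 0.1 rad and horizontal distance between disc_b and disc_nest_2 below 0.014 m and z of disc_b in the frame of disc_nest_2 between 0.001 and 0.008 m) or (horizontal distance between disc_b and disc_nest_1 below 0.014 m and z of disc_b in the frame of disc_nest_1 between 0.001 and 0.008 m and angle between each of disc_b, disc_a's own z axis and vertical below 0.1 rad and horizontal distance between disc_a and disc_nest_2 below 0.014 m and z of disc_a in the frame of disc_nest_2 between 0.001 and 0.008 m)) and ((horizontal distance between each of plate_a, plate_b and spacer_rack below 0.016 m and z of plate_a in the frame of spacer_rack between 0.001 and 0.008 m and angle between each of plate_a, plate_b's own z axis and vertical below 0.1 rad and z of plate_b in the frame of spacer_rack between 0.009 and 0.016 m) or (horizontal distance between each of plate_b, plate_a and spacer_rack below 0.016 m and z of plate_b in the frame of spacer_rack between 0.001 and 0.008 m and angle between each of plate_b, plate_a's own z axis and vertical below 0.1 rad and z of plate_a in the frame of spacer_rack between 0.009 and 0.016 m)) and horizontal distance between star_knob and knob_nest below 0.016 m and z of star_knob in the frame of knob_nest between 0.001 and 0.008 m and angle between star_knob's own z axis and vertical below 0.1 rad and angle between the x axis of each of plate_a, plate_b and the x axis of spacer_rack, either way round below 0.4 rad and contact force between the fingers and disc_a below 0.1 N and contact force between the fingers and disc_b below 0.1 N and contact force between the fingers and plate_a below 0.1 N and contact force between the fingers and plate_b below 0.1 N and contact force between the fingers and star_knob below 0.1 N and linear speed of each of disc_a, disc_b, plate_a, plate_b, star_knob below 0.02 m/s); the robot touches nothing.
It fails at once if disc_a is dropped (falls free for more than about 25 mm) (linear speed of disc_a above 0.7 m/s and contact force between anything else and disc_a below 0.05 N).
It fails at once if disc_b is dropped (falls free for more than about 25 mm) (linear speed of disc_b above 0.7 m/s and contact force between anything else and disc_b below 0.05 N).
It fails at once if the parts tin is pushed more than 25 mm from its place (distance of parts_tin from where it was at the start of the episode above 0.025 m).
It also fails if it takes over 112 s, if anything falls off the work surface, if the arm or the gripper's body presses on something with over 40 N, if the wrist force passes 120 N, or if a joint passes its speed limit or range.

## Robot

A 6-joint arm with a two-finger parallel gripper is mounted at the origin on a cart in front of the work surface, level with it; the furniture and walls round the work are solid. World frame = base frame: x ahead of the robot, y to its left, z up, the work surface at z = 0. Lengths are in mm, angles in rad, forces in N, time in s.
With the tool pointing down it reaches from about 350 to 775 mm from the base axis. Payload 7.3 kg.
Tool frame: the origin (TCP) lies at the very end of the fingers, on their centre line; the grasp point (between the pads) lies 19 mm behind it; z points along the fingers, y is the line along which they close (so a half turn about z gives the same grasp; the last joint's range is limited). The gripper opens to 92 mm and grips with 3 to 60 N. Pads are 19 mm wide; open, the fingers measure 130 mm over their backs; the gripper's body (75 mm by 190 mm) begins 47 mm behind the grasp point.
Start: joints at [1.027, 0.342, 1.524, -0, 1.275, -0.146], TCP at [203.37, 484.034, 188.741] pointing down, gripper open.
Joint ranges: [-2.53, 2.53], [-0.77, 2.02], [0.04, 2.7], [-1, 4.14], [0.28, 2.66], [-3.11, 3.11]. Speed limits (rad/s): [2.57, 2.57, 3.14, 3.14, 3.14, 3.14].

## Interface

Orientations are given as [roll, pitch, yaw] about the fixed x, y, z axes, in that order (R = Rz(yaw) Ry(pitch) Rx(roll)).
In Python, from plant import get_obs, vision, workorder gives the robot as it stands.
- The arm moves only by the shell command python3 -m pendant 'ROWS' [OPENING]. ROWS is a JSON object of lists of equal length, an entry for each row: "dp": the shift along the tool's x, y, z in m, a list of three; "rotation": the turn, a rotation vector about the tool's x, y, z in rad, a list of three. A call has 1 to 8 rows; each row is the pose to reach, as a shift and turn from the pose commanded when the call began, along the tool's axes at that moment; what a row does not reach only later rows make up. A row lasts 1/8 s, in which the tool goes at most 62.5 mm and 10.7 degrees, less where a joint would pass 70% of its speed; a pose out of reach is approached as far as the arm can. A call with a gripper value outside its range is refused whole. OPENING is the finger opening in m, from 0 to 0.0918, set as the call begins (- or left out, the last holds). The fingers move at their own pace and stop on an object; the grip force is fixed at half the most. Time passes only in rows, so rows that repeat a pose let the fingers close. It gives the time, the measured TCP pose, the force, the opening and the grip force at its end, in the units of the state.
- get_obs(): the state, without advancing time (a new reading comes with each control period).
- vision.capture(name): name is "side" or "top" or "wrist"; returns a dict with "pixels" (400x640x3 uint8, red, green, blue), "vfov" (degrees; the focal length in pixels is half the picture's height over the tangent of half this angle, whatever the lens; pixels are square), "cx", "cy" (the principal point, pixels), "dist" ([k1, k2, p1, p2, k3] as OpenCV has them; the pictures are not rectified), "pose" (4x4, takes a point from camera to world coordinates); the wrist camera has in their place "T_tool_cam" (4x4, takes a point from camera to tool coordinates, whose origin is the TCP and whose axes are the flange's). Camera axes: x right, y up, looking along -z (the intrinsics and any distortion apply to the point x, -y, -z); pixel columns grow to the right and rows downward; lengths in mm; the calibration is good to about 2 mm. A picture is of the moment at which its call begins: read the wrist's pose just before it. There is no depth.
- workorder.close_job(): hands the job in; it is judged then, once.
The state is a dict: "time": time; "joint_positions": joint angles; "dq": joint speeds; "tau": joint torques, N m; "tool_pos": TCP position; "tcp_rot": TCP orientation; "contact_force": force on the tool from outside, world axes, zero at the start; "moment": the same for the moment, N m; "grip_width": finger opening in mm; "finger_force": force on a finger pad.
Only numpy, scipy, OpenCV 4.12 (cv2) and the standard library are available. Lean on these libraries where they do the work, as an engineer would, in place of code of your own. Each camera call takes 0.05 s, during which the arm holds its last target. There are 200 camera calls.

## Working session

There is one attempt and no reset: what is moved stays moved. The work goes in short steps, Python scripts to look and compute and a shell command to move; the robot and the scene stay as the last step left them, time stands still between calls to the robot, and variables do not carry over. Pictures are saved under pics/ and viewed, at most 14 in all, crops included, and the job is handed in when it is done.

```bash
mkdir -p pics; ls
python3 - <<'E'
from plant import get_obs, vision
import cv2
o=get_obs(); print(o)
for n in ("top","side"):
    c=vision.capture(n); cv2.imwrite(f"pics/{n}0.png",c["pixels"][:,:,::-1])
    print(n,{k:v for k,v in c.items() if k!="pixels"})
c=vision.capture("wrist");print({k:v for k,v in c.items() if k!="pixels"})
E
```

```text
pics
{'time': 0.0, 'joint_positions': array([ 1.02700365e+00,  3.42746062e-01,  1.52502969e+00,  1.09902749e-05,
        1.27542953e+00, -1.45997553e-01]), 'dq': array([-1.38511342e-03, -2.23453462e-03, -1.20852330e-07,  9.05280243e-04,
       -9.38195733e-04,  4.03833511e-04]), 'tau': array([-1.27843330e-03, -4.31239164e+01, -2.44216543e+01,  7.17010559e-02,
        5.58729633e-02, -1.11379027e-04]), 'tool_pos': array([203.10004878, 483.59923217, 188.02849702]), 'tcp_rot': array([-3.13999871e+00, -2.45001871e-04,  2.74379413e+00]), 'contact_force': array([ 0.20702469,  0.66457486, -0.26921651]), 'moment': array([-0.02192278,  0.0279981 ,  0.0323812 ]), 'finger_force': 0.0, 'grip_width': 91.92435935816647}
top {'vfov': 48.46166220653962, 'cx': 318.7197168414191, 'cy': 200.9091653883368, 'dist': array([-0.00099398,  0.        ,  0.        ,  0.        ,  0.        ]), 'pose': array([[ 5.95156352e-05,  9.97426646e-01, -7.16943693e-02,
         4.86562722e+02],
       [-9.99450776e-01,  2.43515551e-03,  3.30487047e-02,
         1.85780840e+02],
       [ 3.31382456e-02,  7.16530261e-02, 
[... 460 characters left out ...]
820495e+02],
       [ 1.26343129e-02,  8.69093155e-01,  4.94487070e-01,
         5.14454088e+02],
       [ 0.00000000e+00,  0.00000000e+00,  0.00000000e+00,
         1.00000000e+00]])}
{'vfov': 67.76359584298449, 'cx': 317.736602863588, 'cy': 197.96140287542175, 'dist': array([-0.02500479,  0.        ,  0.        ,  0.        ,  0.        ]), 'T_tool_cam': array([[-9.44825108e-04,  9.52574056e-01,  3.04305398e-01,
         8.19608011e+01],
       [ 9.99999551e-01,  8.77826393e-04,  3.56977026e-04,
         3.49275024e-02],
       [ 7.29197434e-05,  3.04305599e-01, -9.52574458e-01,
        -1.94675124e+02],
       [ 0.00000000e+00,  0.00000000e+00,  0.00000000e+00,
         1.00000000e+00]])}
```

View pics/top0.png

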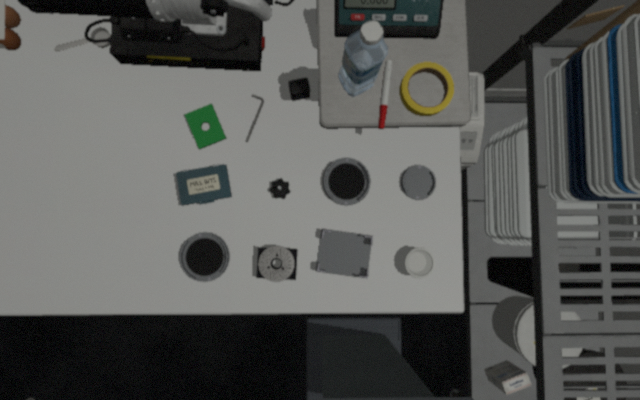

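View pics/side0.png

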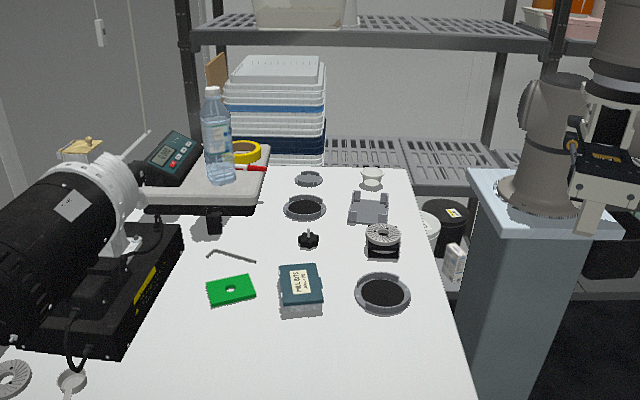

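```bash
cat > h.py <<'E'
import numpy as np, cv2
from plant import get_obs, vision
from scipy.spatial.transform import Rotation as R
def cap(name):
    o=get_obs(); c=vision.capture(name)
    if name=="wrist":
        T=np.eye(4); T[:3,:3]=R.from_euler("xyz",o["tcp_rot"]).as_matrix(); T[:3,3]=o["tool_pos"]
        c["pose"]=T@c["T_tool_cam"]
    f=200/np.tan(np.radians(c["vfov"])/2)
    c["K"]=np.array([[f,0,c["cx"]],[0,f,c["cy"]],[0,0,1]]); return c
def world(c,uv,z):
    uv=np.array(uv,float).reshape(-1,1,2)
    n=cv2.undistortPoints(uv,c["K"],c["dist"]).reshape(-1,2)
    d=np.c_[n[:,0],-n[:,1],-np.ones(len(n))]@c["pose"][:3,:3].T; p=c["pose"][:3,3]
    z=np.broadcast_to(z,(len(n),))
    return p+d*((z-p[2])/d[:,2])[:,None]
def go(p,yaw=None):
    "shift in tool axes (m) and turn about tool z from the present pose to world p, tool yaw (deg)"
    o=get_obs(); r=R.from_euler("xyz",o["tcp_rot"])
    dp=r.inv().apply(np.array(p)-o["tool_pos"])/1000
    print("dp",dp.round(4)); 
    if yaw is not None: print("rotvec",(r.inv()*R.from_euler("xyz",[np.pi,0,np.radians(yaw)])).as_rotvec().round(3))
def crop(c,fn,u0,v0,u1,v1,s):
    cv2.imwrite(fn,cv2.resize(c["pixels"][v0:v1,u0:u1,::-1],None,fx=s,fy=s,interpolation=cv2.INTER_CUBIC))
E
python3 - <<'E'
from h import *
import pickle
c=cap("top"); pickle.dump(c,open("top.pkl","wb"))
crop(c,"pics/top1.png",170,150,440,300,2.9)
uv=[(346,181),(204,257),(417,182),(415,262),(277,262),(343,253),(279,188),(203,185),(205,126)]
print(world(c,uv,[4,4,4,40,35,4,8,25,8]).round(0))
E
```

```text
[[593. 100.   4.]
 [438. 387.   4.]
 [591. -48.   4.]
 [430. -32.  40.]
 [430. 238.  35.]
 [446. 106.   4.]
 [578. 237.   8.]
 [581. 387.  25.]
 [705. 389.   8.]]
```

View pics/top1.png

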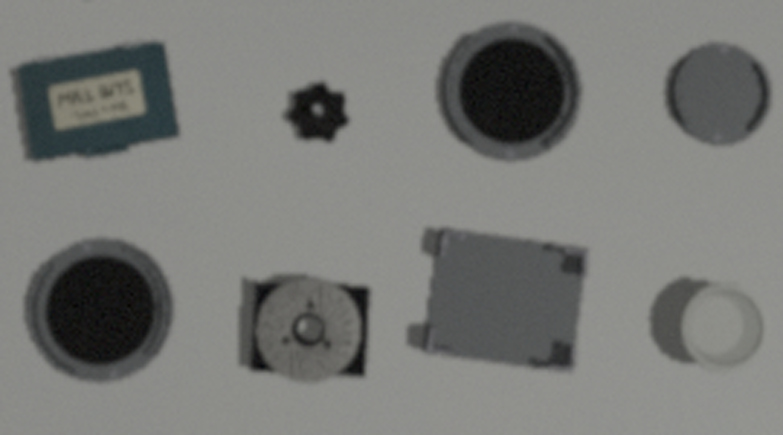

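```bash
python3 -c "
from h import *
go([500,290,110],90)"
```

```text
dp [-0.3487 -0.0636  0.0783]
rotvec [-1.000e-03  0.000e+00  1.173e+00]
```

```bash
python3 -m pendant '{"dp":[[-0.05,-0.009,0.01],[-0.1,-0.018,0.02],[-0.15,-0.027,0.03],[-0.2,-0.036,0.04],[-0.25,-0.045,0.055],[-0.3,-0.055,0.07],[-0.349,-0.064,0.078],[-0.349,-0.064,0.078]],"rotation":[[0,0,0.168],[0,0,0.336],[0,0,0.504],[0,0,0.672],[0,0,0.84],[0,0,1.01],[0,0,1.173],[0,0,1.173]]}'
python3 - <<'E'
from h import *
import pickle
c=cap("wrist"); pickle.dump(c,open("w1.pkl","wb")); crop(c,"pics/w1.png",0,0,640,400,1.25)
go([500,60,110],90)
E
```

```text
time: 1.2
tool_pos: [502.4, 287.4, 109.4]
tcp_rot: [-3.141, 0.001, 1.566]
contact_force: [0.2, 0.2, 0.3]
grip_width: 92.0
finger_force: 0.0
dp [-0.2287 -0.0004 -0.    ]
rotvec [-0.001  0.    -0.002]
```

View pics/w1.png

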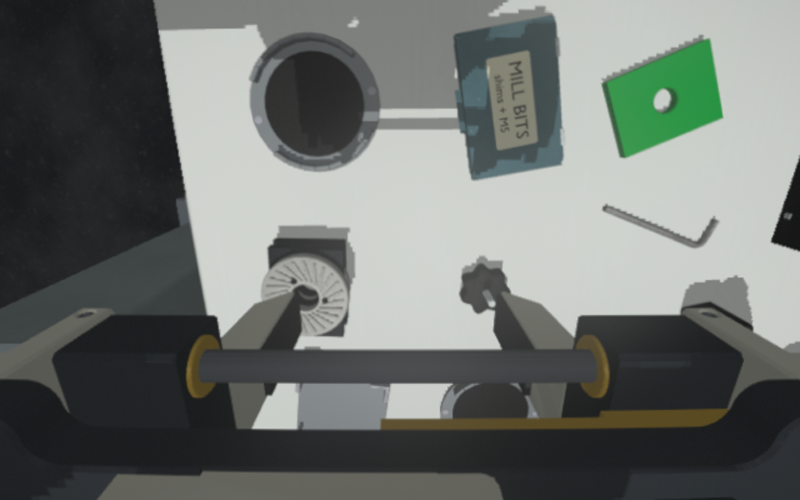

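```bash
python3 -m pendant '{"dp":[[-0.06,0,0],[-0.12,0,0],[-0.18,0,0],[-0.24,0,0],[-0.3,0,0],[-0.33,0,0],[-0.33,0,0]],"rotation":[[0,0,0],[0,0,0],[0,0,0],[0,0,0],[0,0,0],[0,0,0],[0,0,0]]}'
python3 - <<'E'
from h import *
import pickle
c=cap("wrist"); pickle.dump(c,open("w2.pkl","wb")); crop(c,"pics/w2.png",100,0,500,290,2)
c=pickle.load(open("w1.pkl","rb")); crop(c,"pics/w1a.png",190,15,460,285,2.2)
E
```

```text
time: 2.12
tool_pos: [500.1, -40.8, 111.1]
tcp_rot: [3.141, -0.0, 1.57]
contact_force: [-0.1, -0.7, 0.6]
grip_width: 92.0
finger_force: 0.0
```

View pics/w2.png

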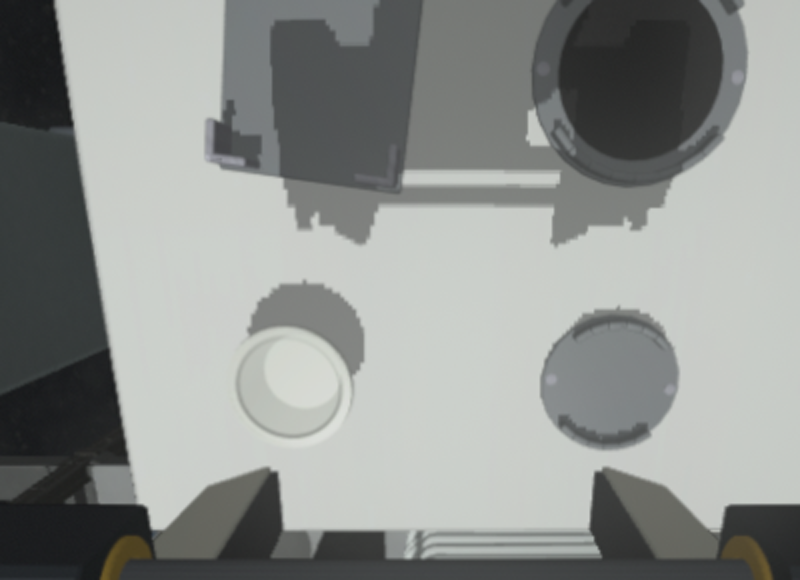

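View pics/w1a.png

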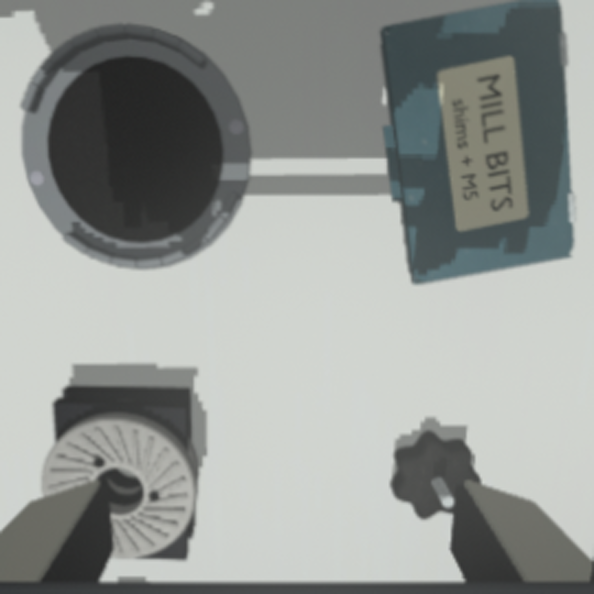

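Run:
```python
from h import *
import pickle
w1,w2,t=[pickle.load(open(f+".pkl","rb")) for f in ("w1","w2","top")]
A=lambda l:np.array(l)/2.2+[190,15]
B=lambda l:np.array(l)/2+[100,0]
C=lambda l:np.array(l)/2.9+[170,150]
def axis(n,p):
    d=p[1]-p[0]; print(n,p[:2].round(1).tolist(),"mid",p[:2].mean(0).round(1),"ang",np.degrees(np.arctan2(d[1],d[0])).round(1),"len",np.hypot(*d[:2]).round(1))
axis("nestL",world(w1,A([(37,178),(236,127)]),4))
axis("nestR",world(w2,B([(544,69),(737,77)]),4))
axis("knobnest",world(w2,B([(551,379),(670,390)]),4))
axis("rack low edge",world(w2,B([(222,168),(400,190)]),4))
axis("rack right edge",world(w2,B([(400,190),(420,5)]),4))
print("rack top cam",world(t,C([(437,230),(588,247),(573,370),(428,352)]),4).round(1).tolist(), world(t,C([(437,230),(588,247),(573,370),(428,352)]),4).mean(0))
print("disc",world(w1,A([(120,487)]),35),world(t,C([(309,328)]),35))
print("discs edges",world(w1,A([(43,487),(197,487),(120,413),(120,559)]),35).round(1).tolist())
axis("plate topside",world(w1,A([(55,392),(190,388)]),25))
axis("plate right",world(w1,A([(186,558),(190,388)]),25))
print("knob",world(w1,A([(435,475),(442,491),(450,505)]),[10,16,38]).round(1).tolist(),world(t,C([(318,112)]),10))
```

```text
nestL [[397.2, 377.3, 4.0], [484.5, 397.1, 4.0]] mid [440.9 387.2   4. ] ang 12.8 len 89.6
nestR [[550.6, 101.6, 4.0], [639.7, 98.9, 4.0]] mid [595.1 100.3   4. ] ang -1.7 len 89.2
knobnest [[561.7, -45.5, 4.0], [625.6, -51.7, 4.0]] mid [593.7 -48.6   4. ] ang -5.5 len 64.2
rack low edge [[399.2, 59.6, 4.0], [483.9, 49.2, 4.0]] mid [441.6  54.4   4. ] ang -7.0 len 85.4
rack right edge [[483.9, 49.2, 4.0], [494.3, 127.4, 4.0]] mid [489.1  88.3   4. ] ang 82.5 len 78.9
rack top cam [[493.8, 151.7, 4.0], [481.8, 45.2, 4.0], [396.0, 56.5, 4.0], [408.8, 158.0, 4.0]] [445.098773   102.84549096   4.        ]
disc [[430.19384097 244.28040222  35.        ]] [[427.67502813 239.06726343  35.        ]]
discs edges [[395.3, 244.4, 35.0], [464.9, 244.1, 35.0], [433.1, 279.5, 35.0], [427.1, 207.3, 35.0]]
plate topside [[402.1, 286.2, 25.0], [462.6, 287.6, 25.0]] mid [432.4 286.9  25. ] ang 1.4 len 60.5
plate right [[456.4, 201.7, 25.0], [462.6, 287.6, 25.0]] mid [459.5 244.7  25. ] ang 85.9 len 86.2
knob [[578.1, 238.1, 10.0], [580.5, 232.4, 16.0], [578.7, 235.9, 38.0]] [[576.1854098  235.32590409  10.        ]]
```

```bash
python3 -m pendant '{"dp":[[0.055,-0.02,0],[0.11,-0.04,0],[0.16,-0.06,0],[0.19,-0.07,0],[0.19,-0.07,0],[0.19,-0.07,0]],"rotation":[[0,0,0],[0,0,0],[0,0,0],[0,0,0],[0,0,0],[0,0,0]]}'
python3 - <<'E'
from h import *
import pickle
c=cap("wrist"); pickle.dump(c,open("w3.pkl","wb")); crop(c,"pics/w3.png",220,20,520,240,2.5)
E
```

```text
time: 2.92
tool_pos: [430.0, 150.6, 110.9]
tcp_rot: [3.141, -0.0, 1.573]
contact_force: [-0.8, 0.2, -1.1]
grip_width: 91.5
finger_force: 0.0
```

View pics/w3.png

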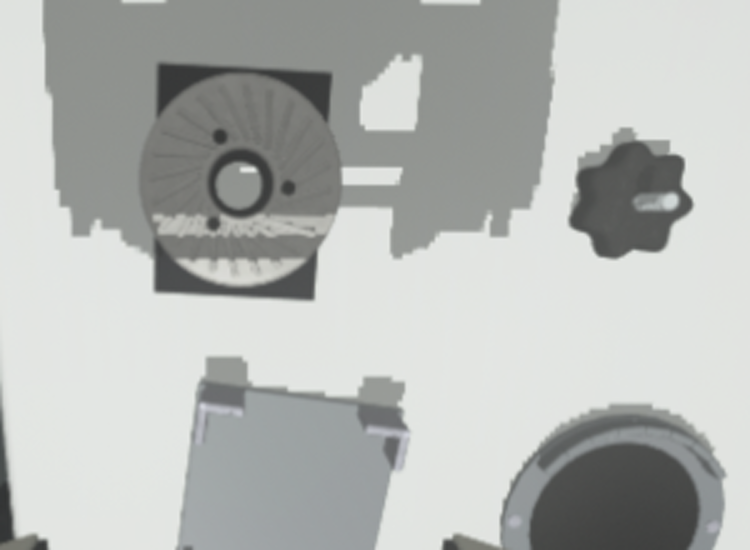

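Run:
```python
from h import *
import pickle
w=pickle.load(open("w3.pkl","rb")); A=lambda l:np.array(l)/2.5+[220,20]
print("disc",world(w,A([(241,179),(139,179),(342,179),(241,72),(241,286)]),35).round(1).tolist())
print("plate b?",world(w,A([(157,64),(331,72),(314,299),(155,292)]),25.5).round(1).tolist())
print("knob",world(w,A([(631,200),(640,203),(670,201)]),[10,16,38]).round(1).tolist())
print("rack",world(w,A([(200,385),(405,400)]),4).round(1).tolist())
print("nestR",world(w,A([(516,521),(713,527)]),4).round(1).tolist())
go([432,242,45],90)
```

```text
disc [[429.5, 242.5, 35.0], [394.4, 242.5, 35.0], [464.2, 242.6, 35.0], [429.5, 276.1, 35.0], [429.5, 206.3, 35.0]]
plate b? [[400.8, 280.1, 25.5], [460.2, 277.7, 25.5], [456.6, 200.6, 25.5], [397.5, 203.1, 25.5]]
knob [[577.8, 236.7, 10.0], [578.3, 235.6, 16.0], [577.5, 236.1, 38.0]]
rack [[412.4, 162.8, 4.0], [497.9, 156.5, 4.0]]
nestR [[550.7, 101.7, 4.0], [639.7, 98.6, 4.0]]
dp [0.092  0.0018 0.0658]
rotvec [ 0.    -0.     0.001]
```

```bash
python3 -m pendant '{"dp":[[0.05,-0.0005,0],[0.091,-0.0005,0.02],[0.091,-0.0005,0.06],[0.091,-0.0005,0.08],[0.091,-0.0005,0.083],[0.091,-0.0005,0.083],[0.091,-0.0005,0.083]],"rotation":[[0,0,0],[0,0,0],[0,0,0],[0,0,-0.04],[0,0,-0.04],[0,0,-0.04],[0,0,-0.04]]}' && python3 -m pendant '{"dp":[[0,0,0],[0,0,0],[0,0,0],[0,0,0]],"rotation":[[0,0,0],[0,0,0],[0,0,0],[0,0,0]]}' 0.06
```

```text
time: 3.85
tool_pos: [430.8, 240.8, 28.7]
tcp_rot: [3.14, -0.001, 1.61]
contact_force: [-0.4, -0.3, 0.7]
grip_width: 91.9
finger_force: 0.0
time: 4.35
tool_pos: [429.8, 240.9, 27.8]
tcp_rot: [3.141, -0.0, 1.611]
contact_force: [-0.5, 0.5, 0.5]
grip_width: 60.8
finger_force: 0.0
```

Run:
```python
from h import *
c=cap("wrist"); s=cap("side")
a=cv2.resize(c["pixels"][100:320,200:440],None,fx=1.8,fy=1.8); b=cv2.resize(s["pixels"][200:300,340:460],None,fx=3,fy=3.96)
print(get_obs()["grip_width"],get_obs()["finger_force"])
h=np.hstack([a,b]) if a.shape[0]==b.shape[0] else print(a.shape,b.shape)
cv2.imwrite("pics/g1.png",h[:,:,::-1])
```

```text
60.230655241441276 0.0
```

View pics/g1.png

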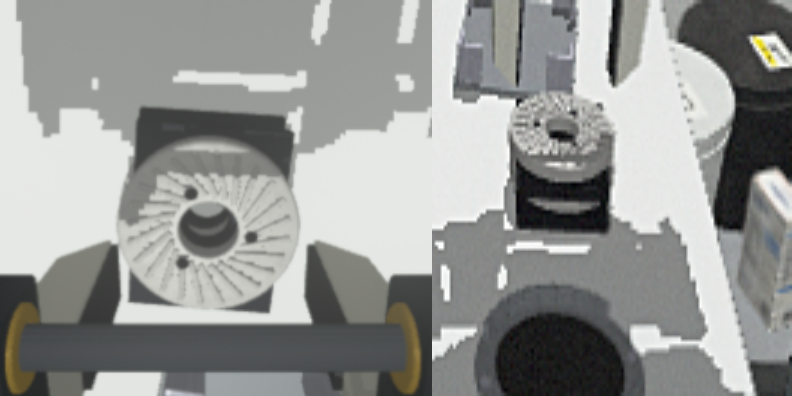

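Run:
```python
from h import *
c=cap("wrist"); s=cap("side"); t=cap("top")
def proj(c,P):
    q=(np.array(P,float)-c["pose"][:3,3])@c["pose"][:3,:3]; q=q*[1,-1,-1]
    return cv2.projectPoints(q,np.zeros(3),np.zeros(3),c["K"],c["dist"])[0].reshape(-1,2)
print("wrist tips from px",world(c,[(265,236),(371,236)],28).round(1).tolist())
P=[(400,240.9,27.8),(460,240.9,27.8),(430,241,35)]
for n,k in(("wrist",c),("side",s),("top",t)): print(n,proj(k,P).round(1).tolist())
crop(s,"pics/s2.png",300,120,500,280,4)
o=get_obs(); print(o["joint_positions"],o["tool_pos"])
```

```text
wrist tips from px [[393.1, 231.2, 28.0], [468.9, 234.2, 28.0]]
wrist [[274.6, 223.7], [359.4, 226.8], [317.1, 229.3]]
side [[396.5, 234.4], [366.6, 233.6], [381.9, 231.0]]
top [[275.7, 277.1], [276.0, 246.3], [275.6, 261.9]]
[3.55070170e-01 4.82078389e-01 1.81806344e+00 8.21236159e-05
 8.41455469e-01 3.14947698e-01] [429.80097068 240.86970574  27.69961248]
```

View pics/s2.png

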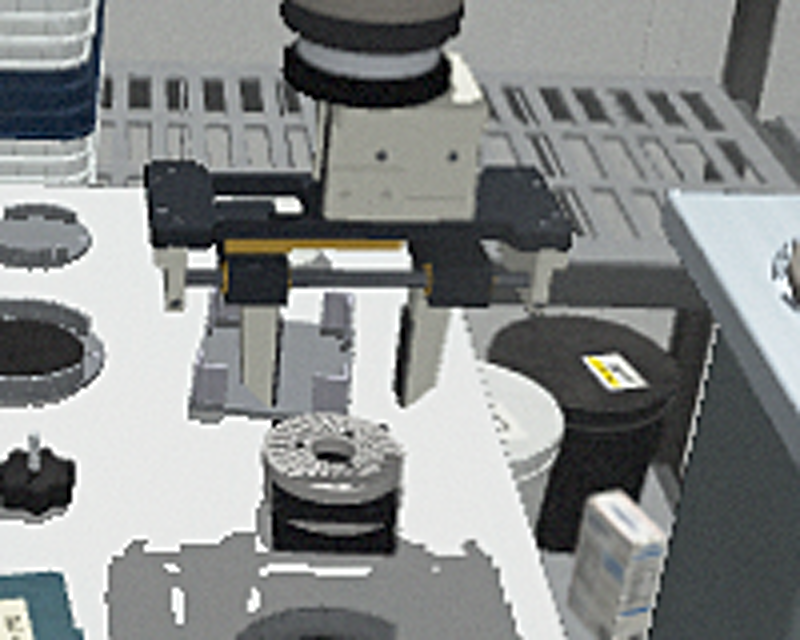

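Run:
```python
from h import *
c=cap("wrist"); s=cap("side")
for z in (28,45,55,60,65): print(z,world(c,[(268,241),(371,235)],z).round(1)[:,:2].tolist(),world(s,[(369.5,220.5),(399.5,221)],z).round(1)[:,:2].tolist())
```

```text
28 [[395.2, 227.4], [468.8, 235.0]] [[451.0, 191.2], [387.6, 190.2]]
45 [[398.0, 235.8], [465.1, 242.7]] [[453.9, 218.4], [392.8, 217.5]]
55 [[399.7, 240.7], [463.0, 247.2]] [[455.7, 234.5], [395.8, 233.6]]
60 [[400.5, 243.2], [461.9, 249.5]] [[456.5, 242.5], [397.4, 241.6]]
65 [[401.3, 245.6], [460.9, 251.8]] [[457.4, 250.5], [398.9, 249.6]]
```

```bash
python3 -m pendant '{"dp":[[0,0,0],[0,0,0],[0,0,0.006],[0,0,0.012],[0,0,0.018],[0,0,0.022],[0,0,0.022],[0,0,0.022]],"rotation":[[0,0,0],[0,0,0.02],[0,0,0.04],[0,0,0.06],[0,0,0.08],[0,0,0.08],[0,0,0.08],[0,0,0.08]]}' 0.0918
python3 - <<'E'
from h import *
s=cap("side"); crop(s,"pics/s3.png",340,180,440,260,6)
E
```

```text
time: 5.7
tool_pos: [430.0, 240.9, 5.8]
tcp_rot: [3.141, -0.0, 1.531]
contact_force: [0.5, 1.5, 1.7]
grip_width: 91.9
finger_force: 0.0
```

View pics/s3.png

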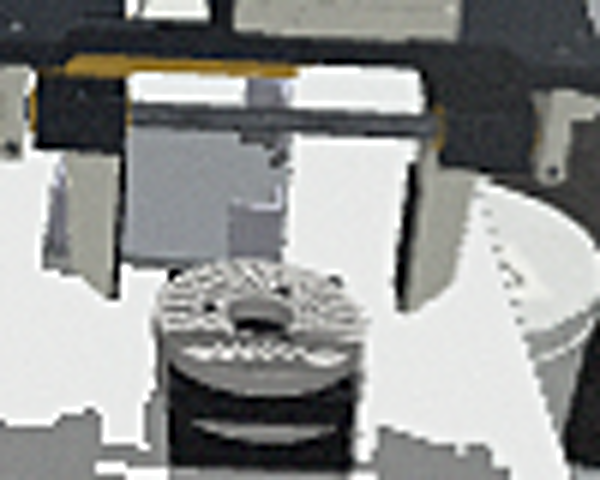

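```bash
python3 -m pendant '{"dp":[[0,0,0.005],[0,0,0.01],[0,0,0.01],[0,0,0.01],[0,0,0.01]],"rotation":[[0,0,0],[0,0,0],[0,0,0],[0,0,0],[0,0,0]]}'; python3 -m pendant '{"dp":[[0,0,0],[0,0,0],[0,0,0],[0,0,0],[0,0,0]],"rotation":[[0,0,0],[0,0,0],[0,0,0],[0,0,0],[0,0,0]]}' 0.06
python3 - <<'E'
from h import *
s=cap("side");c=cap("wrist")
for z in (20,25,30,35,40):
  print(z,world(s,[(358.8,229.7+4.2)],z)[0])
a=cv2.resize(c["pixels"][100:320,200:440],(480,440)); b=cv2.resize(s["pixels"][190:245,350:415],(520,440))
cv2.imwrite("pics/g2.png",cv2.resize(np.hstack([a,b]),(800,352))[:,:,::-1])
E
```

```text
time: 6.38
tool_pos: [429.9, 240.9, -4.2]
tcp_rot: [3.141, -0.0, 1.531]
contact_force: [-0.6, -0.8, 0.4]
grip_width: 91.9
finger_force: 0.0
time: 7.0
tool_pos: [428.7, 241.0, -3.2]
tcp_rot: [-3.14, -0.0, 1.531]
contact_force: [-7.6, -0.4, 15.9]
grip_width: 60.3
finger_force: 14.1
20 [474.8132945  230.83765323  20.        ]
25 [475.42874219 238.32047985  25.        ]
30 [476.04418988 245.80330648  30.        ]
35 [476.65963758 253.2861331   35.        ]
40 [477.27508527 260.76895972  40.        ]
```

View pics/g2.png

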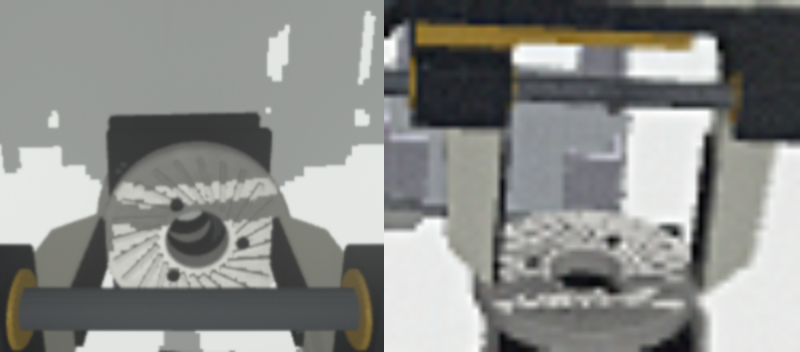

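```bash
python3 -m pendant '{"dp":[[0,0,-0.001],[0,0,-0.001],[0,0,0.003],[0,0,0.006],[0,0,0.008],[0,0,0.008],[0,0,0.008]],"rotation":[[0,0,0],[0,0,0],[0,0,0],[0,0,0],[0,0,0],[0,0,0],[0,0,0]]}' 0.0918; python3 -m pendant '{"dp":[[0,0,0],[0,0,0],[0,0,0],[0,0,0],[0,0,0]],"rotation":[[0,0,0],[0,0,0],[0,0,0],[0,0,0],[0,0,0]]}' 0.05
```

```text
time: 7.98
tool_pos: [429.9, 240.9, -12.3]
tcp_rot: [3.142, -0.0, 1.531]
contact_force: [-0.0, 0.3, 0.3]
grip_width: 91.9
finger_force: 0.0
time: 8.6
tool_pos: [430.0, 240.9, -12.2]
tcp_rot: [3.141, -0.0, 1.531]
contact_force: [0.0, 0.2, -0.2]
grip_width: 67.3
finger_force: 30.0
```

```bash
python3 -m pendant '{"dp":[[0,0,-0.003],[0,0,-0.008],[0,0,-0.02],[0,0,-0.035],[0,0,-0.04],[0,0,-0.04]],"rotation":[[0,0,0],[0,0,0],[0,0,0],[0,0,0],[0,0,0],[0,0,0]]}'
python3 - <<'E'
from h import *
s=cap("side");c=cap("wrist")
a=cv2.resize(c["pixels"][100:320,200:440],(480,440)); b=cv2.resize(s["pixels"][170:260,340:420],(391,440))
cv2.imwrite("pics/g3.png",cv2.resize(np.hstack([a,b]),(800,404))[:,:,::-1])
E
```

```text
time: 9.35
tool_pos: [430.2, 241.0, 28.4]
tcp_rot: [3.14, -0.001, 1.531]
contact_force: [-0.9, 0.3, -0.8]
grip_width: 67.4
finger_force: 30.0
```

View pics/g3.png

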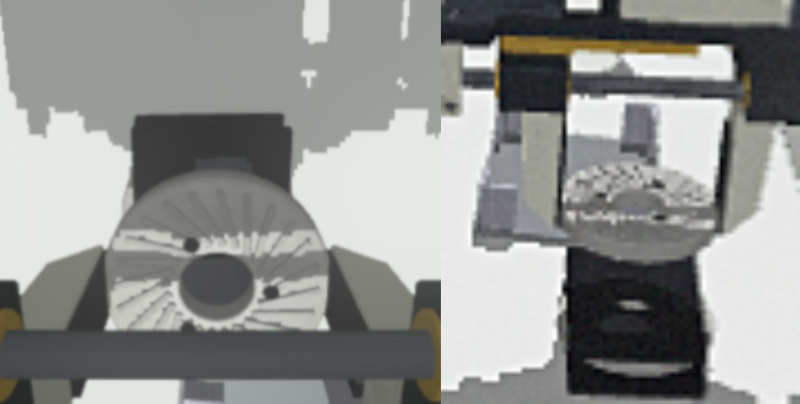

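```bash
python3 -c "
from h import *
go([440.5,385.5,28.4],102.8)"
```

```text
dp [ 0.145   0.0051 -0.0008]
rotvec [-0.     0.    -0.263]
```

```bash
python3 -m pendant '{"dp":[[0.02,0,0],[0.06,0.002,0],[0.1,0.003,0],[0.135,0.004,0],[0.145,0.005,0],[0.145,0.005,0.015],[0.145,0.005,0.03],[0.145,0.005,0.03]],"rotation":[[0,0,-0.05],[0,0,-0.1],[0,0,-0.17],[0,0,-0.23],[0,0,-0.263],[0,0,-0.263],[0,0,-0.263],[0,0,-0.263]]}' ; python3 -m pendant '{"dp":[[0,0,0.01],[0,0,0.018],[0,0,0.024],[0,0,0.027],[0,0,0.028],[0,0,0.028]],"rotation":[[0,0,0],[0,0,0],[0,0,0],[0,0,0],[0,0,0],[0,0,0]]}'
```

```text
time: 10.45
tool_pos: [439.4, 383.7, -4.4]
tcp_rot: [-3.137, 0.002, 1.792]
contact_force: [0.0, 0.5, -1.3]
grip_width: 67.2
finger_force: 30.0
time: 11.2
tool_pos: [440.7, 385.6, -30.1]
tcp_rot: [3.141, -0.0, 1.794]
contact_force: [1.0, 0.4, -1.4]
grip_width: 67.4
finger_force: 30.0
```

```bash
python3 -m pendant '{"dp":[[0,0,0.001],[0,0,0.002],[0,0,0.003],[0,0,0.003]],"rotation":[[0,0,0],[0,0,0],[0,0,0],[0,0,0]]}' ; python3 -m pendant '{"dp":[[0,0,0.001],[0,0,0.001],[0,0,0.001]],"rotation":[[0,0,0],[0,0,0],[0,0,0]]}'
```

```text
time: 11.7
tool_pos: [440.6, 385.5, -33.3]
tcp_rot: [-3.141, -0.0, 1.794]
contact_force: [0.1, -0.7, -1.5]
grip_width: 68.0
finger_force: 30.0
time: 12.08
tool_pos: [440.7, 385.6, -33.7]
tcp_rot: [3.141, -0.0, 1.794]
contact_force: [-0.9, -1.6, 6.0]
grip_width: 67.6
finger_force: 31.0
```

```bash
python3 -m pendant '{"dp":[[0,0,-0.001],[0,0,-0.001],[0,0,-0.001],[0,0,-0.001],[0,0,-0.015],[0,0,-0.05],[0,0,-0.09],[0,0,-0.09]],"rotation":[[0,0,0],[0,0,0],[0,0,0],[0,0,0],[0,0,0],[0,0,0],[0,0,0],[0,0,0]]}' 0.0918
python3 - <<'E'
from h import *
c=cap("wrist"); cv2.imwrite("pics/w4.png",c["pixels"][:,:,::-1]); import pickle; pickle.dump(c,open("w4.pkl","wb"))
go([429.3,240.5,50],87.7)
E
```

```text
time: 13.08
tool_pos: [442.9, 387.1, 60.1]
tcp_rot: [3.134, -0.003, 1.794]
contact_force: [-0.6, -0.1, 0.3]
grip_width: 91.8
finger_force: 0.0
dp [-0.1394 -0.0442  0.0076]
rotvec [ 0.004 -0.002  0.263]
```

```bash
python3 -m pendant '{"dp":[[-0.03,-0.01,0],[-0.08,-0.025,0],[-0.125,-0.038,0],[-0.139,-0.043,0],[-0.139,-0.043,0.02],[-0.139,-0.043,0.045],[-0.139,-0.043,0.06],[-0.139,-0.043,0.06]],"rotation":[[0,0,0.06],[0,0,0.13],[0,0,0.2],[0,0,0.263],[0,0,0.263],[0,0,0.263],[0,0,0.263],[0,0,0.263]]}'
python3 - <<'E'
from h import *
go([429.3,240.5,-18.7],87.7)
E
```

```text
time: 14.12
tool_pos: [428.5, 240.5, -5.4]
tcp_rot: [-3.139, 0.001, 1.531]
contact_force: [0.2, -1.0, -1.2]
grip_width: 91.7
finger_force: 0.0
dp [0.     0.0008 0.0133]
rotvec [-0.003  0.001  0.   ]
```

```bash
python3 -m pendant '{"dp":[[0,0,0.006],[0,0,0.012],[0,0,0.014],[0,0,0.014],[0,0,0.014]],"rotation":[[0,0,0],[0,0,0],[0,0,0],[0,0,0],[0,0,0]]}';  python3 -c "
from plant import get_obs
print(get_obs()['tool_pos'])"
```

```text
time: 14.75
tool_pos: [429.6, 240.5, -18.1]
tcp_rot: [3.141, -0.0, 1.531]
contact_force: [-0.3, -0.2, 0.4]
grip_width: 91.8
finger_force: 0.0
[429.57975512 240.51949281 -18.08469714]
```

```bash
python3 -m pendant '{"dp":[[0,0,0],[0,0,0],[0,0,0],[0,0,0],[0,0,0],[0,0,0]],"rotation":[[0,0,0],[0,0,0],[0,0,0],[0,0,0],[0,0,0],[0,0,0]]}' 0.045; python3 -m pendant '{"dp":[[0,0,-0.005],[0,0,-0.02],[0,0,-0.045],[0,0,-0.06],[0,0,-0.06]],"rotation":[[0,0,0],[0,0,0],[0,0,0],[0,0,0],[0,0,0]]}'
python3 - <<'E'
from h import *
s=cap("side");c=cap("wrist")
a=cv2.resize(c["pixels"][60:320,180:460],(474,440)); b=cv2.resize(s["pixels"][160:320,340:440],(275,440))
cv2.imwrite("pics/g4.png",np.hstack([a,b])[:,:,::-1])
go([447,106,40],83)
E
```

```text
time: 15.5
tool_pos: [429.4, 240.5, -18.2]
tcp_rot: [-3.142, -0.0, 1.531]
contact_force: [0.0, -0.1, 1.4]
grip_width: 59.9
finger_force: 30.0
time: 16.12
tool_pos: [430.4, 240.8, 43.2]
tcp_rot: [3.139, -0.001, 1.531]
contact_force: [-0.2, 0.5, -0.4]
grip_width: 59.6
finger_force: 30.0
dp [-0.1335  0.0232  0.0016]
rotvec [-0.     0.     0.082]
```

View pics/g4.png

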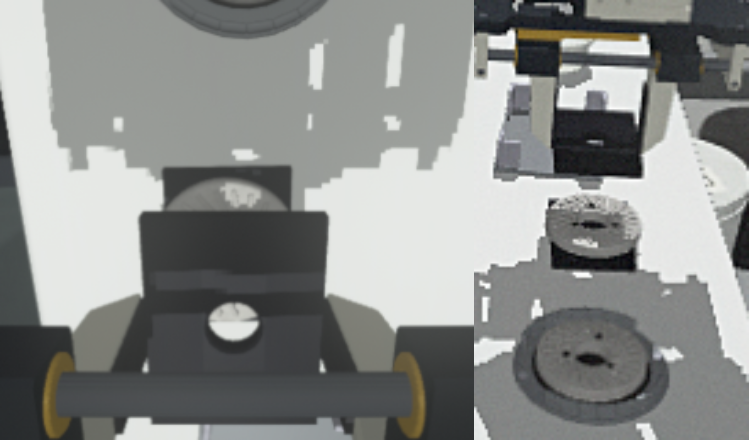

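Run:
```python
from h import *
c=cap("wrist"); f=lambda p:(180+p[0]*280/474,60+p[1]*260/440)
print(get_obs()["tool_pos"])
print(world(c,[f((234,322)),f((140,213)),f((327,213))],[87,87,87]).round(1))
print("discs: a", world(c,[f((225,178))],[17.5]))
p=cv2.cvtColor(cv2.imread("pics/w4.png"),cv2.COLOR_BGR2RGB)
```

```text
[428.92203558 240.29342571  41.21534699]
[[430.3 244.5  87. ]
 [403.  282.9  87. ]
 [460.4 280.6  87. ]]
discs: a [[427.85315185 278.72235527  17.5       ]]
```

```bash
python3 -m pendant '{"dp":[[-0.02,0.004,0],[-0.06,0.01,0],[-0.1,0.018,0],[-0.13,0.022,0],[-0.136,0.0235,0],[-0.136,0.0235,0],[-0.136,0.0235,0.015],[-0.136,0.0235,0.03]],"rotation":[[0,0,0.02],[0,0,0.04],[0,0,0.06],[0,0,0.082],[0,0,0.082],[0,0,0.082],[0,0,0.082],[0,0,0.082]]}'; python3 -m pendant '{"dp":[[0,0,0],[0,0,0.01],[0,0,0.02],[0,0,0.03],[0,0,0.038],[0,0,0.04],[0,0,0.04]],"rotation":[[0,0,0],[0,0,0],[0,0,0],[0,0,0],[0,0,0],[0,0,0],[0,0,0]]}'
```

```text
time: 17.27
tool_pos: [447.4, 104.8, 11.3]
tcp_rot: [3.141, -0.0, 1.45]
contact_force: [-0.3, -0.0, -0.5]
grip_width: 59.3
finger_force: 30.0
time: 18.15
tool_pos: [447.5, 103.6, -28.4]
tcp_rot: [-3.141, -0.0, 1.449]
contact_force: [-0.7, 0.4, -0.9]
grip_width: 59.4
finger_force: 30.0
```

```bash
python3 -m pendant '{"dp":[[0,0,0.001],[0,0,0.002],[0,0,0.003],[0,0,0.003]],"rotation":[[0,0,0],[0,0,0],[0,0,0],[0,0,0]]}'; python3 -m pendant '{"dp":[[0,0,0.001],[0,0,0.0015],[0,0,0.0015]],"rotation":[[0,0,0],[0,0,0],[0,0,0]]}'
```

```text
time: 18.65
tool_pos: [447.5, 103.6, -31.3]
tcp_rot: [3.142, -0.0, 1.449]
contact_force: [1.5, -0.2, -0.9]
grip_width: 59.5
finger_force: 30.0
time: 19.02
tool_pos: [447.6, 103.6, -31.8]
tcp_rot: [3.141, -0.0, 1.449]
contact_force: [-3.0, -0.6, 11.9]
grip_width: 59.7
finger_force: 30.0
```

```bash
python3 -m pendant '{"dp":[[0,0,-0.001],[0,0,-0.001],[0,0,-0.001],[0,0,-0.001],[0,0,-0.02],[0,0,-0.05],[0,0,-0.08],[0,0,-0.08]],"rotation":[[0,0,0],[0,0,0],[0,0,0],[0,0,0],[0,0,0],[0,0,0],[0,0,0],[0,0,0]]}' 0.0918
python3 - <<'E'
from h import *
c=cap("wrist"); cv2.imwrite("pics/w5.png",c["pixels"][:,:,::-1]); import pickle; pickle.dump(c,open("w5.pkl","wb"))
go([429.3,242,48],87.7)
# dark blobs near stack in rectified ground view z=17.5 for disc_a, print extent of grey/dark
def proj(c,P):
    q=((np.array(P,float)-c["pose"][:3,3])@c["pose"][:3,:3])*[1,-1,-1]
    return cv2.projectPoints(q,np.zeros(3),np.zeros(3),c["K"],c["dist"])[0].reshape(-1,2)
print(proj(c,[(429.3,242,17.5),(394,242,17.5),(429,277,17.5)]).round())
E
```

```text
time: 20.02
tool_pos: [449.0, 103.8, 49.0]
tcp_rot: [3.137, -0.001, 1.449]
contact_force: [-0.4, 0.4, -0.3]
grip_width: 92.1
finger_force: 0.0
dp [ 0.135  -0.0354 -0.0003]
rotvec [ 0.002 -0.    -0.082]
[[262.  23.]
 [211.  30.]
 [253. -37.]]
```

```bash
python3 -m pendant '{"dp":[[0.03,-0.01,0],[0.08,-0.02,0],[0.125,-0.032,0],[0.135,-0.035,0],[0.135,-0.035,0.02],[0.135,-0.035,0.045],[0.135,-0.035,0.06],[0.135,-0.035,0.06]],"rotation":[[0,0,-0.03],[0,0,-0.06],[0,0,-0.082],[0,0,-0.082],[0,0,-0.082],[0,0,-0.082],[0,0,-0.082],[0,0,-0.082]]}'; python3 -m pendant '{"dp":[[0,0,0.006],[0,0,0.012],[0,0,0.016],[0,0,0.016],[0,0,0.016]],"rotation":[[0,0,0],[0,0,0],[0,0,0],[0,0,0],[0,0,0]]}'
```

```text
time: 21.08
tool_pos: [428.2, 241.0, -14.0]
tcp_rot: [-3.139, 0.001, 1.53]
contact_force: [-0.1, -0.5, -0.4]
grip_width: 91.8
finger_force: 0.0
time: 21.7
tool_pos: [429.3, 242.0, -28.6]
tcp_rot: [3.141, -0.0, 1.531]
contact_force: [0.1, -0.9, 0.8]
grip_width: 91.9
finger_force: 0.0
```

```bash
python3 -m pendant '{"dp":[[0,0,0.001],[0,0,0.001],[0,0,0.001],[0,0,0.001],[0,0,0.001],[0,0,0.001]],"rotation":[[0,0,0],[0,0,0],[0,0,0],[0,0,0],[0,0,0],[0,0,0]]}' 0.05; python3 -m pendant '{"dp":[[0,0,-0.003],[0,0,-0.015],[0,0,-0.04],[0,0,-0.07],[0,0,-0.085],[0,0,-0.085],[0,0,-0.085]],"rotation":[[0,0,0],[0,0,0],[0,0,0],[0,0,0],[0,0,0],[0,0,0],[0,0,0]]}'
python3 - <<'E'
from h import *
s=cap("side");c=cap("wrist")
a=cv2.resize(c["pixels"][60:320,180:460],(474,440)); b=cv2.resize(s["pixels"][160:320,340:440],(275,440))
cv2.imwrite("pics/g5.png",np.hstack([a,b])[:,:,::-1])
go([595,100,55],88.3)
E
```

```text
time: 22.45
tool_pos: [429.0, 241.9, -29.8]
tcp_rot: [-3.141, 0.0, 1.531]
contact_force: [-1.4, -1.0, 0.1]
grip_width: 67.8
finger_force: 30.0
time: 23.32
tool_pos: [428.8, 241.7, 54.9]
tcp_rot: [-3.141, 0.0, 1.531]
contact_force: [0.1, 0.1, -1.3]
grip_width: 67.4
finger_force: 30.0
dp [-0.1349  0.1719 -0.0006]
rotvec [-0.001  0.001 -0.01 ]
```

```bash
python3 -m pendant '{"dp":[[-0.02,0.025,0],[-0.05,0.06,0],[-0.08,0.1,0],[-0.11,0.14,0],[-0.13,0.165,0],[-0.136,0.172,0],[-0.136,0.172,0],[-0.136,0.172,0.01]],"rotation":[[0,0,0],[0,0,0],[0,0,0],[0,0,0],[0,0,-0.01],[0,0,-0.01],[0,0,-0.01],[0,0,-0.01]]}'; python3 -m pendant '{"dp":[[0,0,0.015],[0,0,0.035],[0,0,0.055],[0,0,0.065],[0,0,0.07],[0,0,0.073],[0,0,0.074],[0,0,0.074]],"rotation":[[0,0,0],[0,0,0],[0,0,0],[0,0,0],[0,0,0],[0,0,0],[0,0,0],[0,0,0]]}'
```

```text
time: 24.42
tool_pos: [595.1, 100.2, 45.3]
tcp_rot: [3.141, -0.0, 1.542]
contact_force: [0.5, -0.1, -0.8]
grip_width: 67.3
finger_force: 30.0
time: 25.42
tool_pos: [595.9, 99.1, -28.4]
tcp_rot: [3.141, -0.0, 1.541]
contact_force: [0.0, 0.4, -1.2]
grip_width: 67.3
finger_force: 30.0
```

```bash
python3 -m pendant '{"dp":[[0,0,0.001],[0,0,0.002],[0,0,0.003],[0,0,0.004],[0,0,0.005],[0,0,0.005],[0,0,0.005]],"rotation":[[0,0,0],[0,0,0],[0,0,0],[0,0,0],[0,0,0],[0,0,0],[0,0,0]]}'; python3 -m pendant '{"dp":[[0,0,0.001],[0,0,0.001],[0,0,0.001]],"rotation":[[0,0,0],[0,0,0],[0,0,0]]}'
```

```text
time: 26.3
tool_pos: [595.6, 99.2, -33.7]
tcp_rot: [3.141, -0.0, 1.541]
contact_force: [-0.4, -0.4, -0.4]
grip_width: 67.3
finger_force: 30.9
time: 26.68
tool_pos: [595.6, 99.1, -33.7]
tcp_rot: [3.141, -0.0, 1.541]
contact_force: [-3.0, -0.5, 7.3]
grip_width: 67.3
finger_force: 33.8
```

```bash
python3 -m pendant '{"dp":[[0,0,-0.001],[0,0,-0.001],[0,0,-0.001],[0,0,-0.001],[0,0,-0.02],[0,0,-0.055],[0,0,-0.09],[0,0,-0.09]],"rotation":[[0,0,0],[0,0,0],[0,0,0],[0,0,0],[0,0,0],[0,0,0],[0,0,0],[0,0,0]]}' 0.0918; python3 -m pendant '{"dp":[[0.02,-0.025,0],[0.05,-0.06,0],[0.08,-0.1,0],[0.04,-0.14,0],[0.038,-0.17,0],[0.038,-0.1705,0],[0.038,-0.1705,0],[0.038,-0.1705,0]],"rotation":[[0,0,0],[0,0,0],[0,0,0],[0,0,0],[0,0,0.01],[0,0,0.01],[0,0,0.01],[0,0,0.01]]}'
python3 - <<'E'
from h import *
import pickle
c=cap("wrist"); pickle.dump(c,open("w6.pkl","wb"));cv2.imwrite("pics/w6.png",c["pixels"][:,:,::-1])
print(get_obs()["tool_pos"])
g=cv2.cvtColor(c["pixels"],cv2.COLOR_RGB2GRAY); m=(g<75).astype(np.uint8); m[260:]=0
n,l,st,ce=cv2.connectedComponentsWithStats(m)
for i in range(1,n):
    if st[i,4]>800:
        cnt=cv2.findContours((l==i).astype(np.uint8),0,2)[0][0]; box=cv2.boxPoints(cv2.minAreaRect(cnt))
        print(st[i].tolist(),world(c,[ce[i]],8).round(1).tolist(),world(c,box,8).round(0)[:,:2].tolist())
E
```

```text
time: 27.68
tool_pos: [597.3, 99.3, 57.9]
tcp_rot: [3.136, -0.0, 1.541]
contact_force: [0.4, 0.5, -0.5]
grip_width: 91.8
finger_force: 0.0
time: 28.68
tool_pos: [427.4, 142.3, 55.0]
tcp_rot: [3.141, -0.0, 1.531]
contact_force: [-0.2, 0.9, 0.7]
grip_width: 91.7
finger_force: 0.0
[427.21009539 142.27078798  55.00126656]
[0, 0, 193, 187, 29437] [[253.5, 248.7, 8.0]] [[203.0, 308.0], [345.0, 299.0], [323.0, 163.0], [154.0, 170.0]]
[272, 23, 80, 108, 7751] [[428.0, 245.2, 8.0]] [[401.0, 282.0], [458.0, 279.0], [457.0, 203.0], [394.0, 206.0]]
[49, 156, 152, 104, 10231] [[267.2, 135.2, 8.0]] [[188.0, 146.0], [328.0, 188.0], [345.0, 108.0], [190.0, 54.0]]
[615, 188, 25, 72, 1030] [[712.9, 102.8, 8.0]] [[686.0, 146.0], [708.0, 145.0], [729.0, 75.0], [705.0, 76.0]]
[331, 222, 46, 38, 993] [[463.8, 102.6, 8.0]] [[439.0, 125.0], [478.0, 123.0], [479.0, 87.0], [438.0, 89.0]]
```

```bash
python3 -m pendant '{"dp":[[0.05,-0.001,0],[0.1,-0.0025,0],[0.1,-0.0025,0.03],[0.1,-0.0025,0.06],[0.1,-0.0025,0.08],[0.1,-0.0025,0.084],[0.1,-0.0025,0.084],[0.1,-0.0025,0.084]],"rotation":[[0,0,0],[0,0,0],[0,0,0],[0,0,0],[0,0,0],[0,0,0],[0,0,0],[0,0,0]]}'; python3 -m pendant '{"dp":[[0,0,0.002],[0,0,0.004],[0,0,0.006],[0,0,0.006],[0,0,0.006]],"rotation":[[0,0,0],[0,0,0],[0,0,0],[0,0,0],[0,0,0]]}'
```

```text
time: 29.72
tool_pos: [428.6, 242.5, -28.0]
tcp_rot: [3.14, -0.001, 1.531]
contact_force: [0.1, 0.0, 0.3]
grip_width: 91.9
finger_force: 0.0
time: 30.35
tool_pos: [427.8, 242.2, -34.8]
tcp_rot: [-3.142, -0.0, 1.531]
contact_force: [-0.1, -0.4, 0.7]
grip_width: 91.6
finger_force: 0.0
```

```bash
python3 -m pendant '{"dp":[[0,0,0.001],[0,0,0.001],[0,0,0.001],[0,0,0.001],[0,0,0.001],[0,0,0.001]],"rotation":[[0,0,0],[0,0,0],[0,0,0],[0,0,0],[0,0,0],[0,0,0]]}' 0.045; python3 -m pendant '{"dp":[[0,0,-0.005],[0,0,-0.02],[0,0,-0.05],[0,0,-0.08],[0,0,-0.09],[0,0,-0.09]],"rotation":[[0,0,0],[0,0,0],[0,0,0],[0,0,0],[0,0,0],[0,0,0]]}'
```

```text
time: 31.1
tool_pos: [427.8, 242.2, -35.7]
tcp_rot: [3.142, -0.0, 1.531]
contact_force: [0.2, -0.7, 0.1]
grip_width: 59.6
finger_force: 30.0
time: 31.85
tool_pos: [428.1, 242.3, 54.9]
tcp_rot: [3.14, -0.001, 1.531]
contact_force: [0.4, 0.0, -0.7]
grip_width: 59.6
finger_force: 30.0
```

```bash
python3 -m pendant '{"dp":[[-0.02,0.004,0],[-0.06,0.01,0],[-0.1,0.018,0],[-0.13,0.024,0],[-0.136,0.025,0],[-0.136,0.025,0],[-0.136,0.025,0.02],[-0.136,0.025,0.04]],"rotation":[[0,0,0.02],[0,0,0.04],[0,0,0.06],[0,0,0.082],[0,0,0.082],[0,0,0.082],[0,0,0.082],[0,0,0.082]]}'; python3 -m pendant '{"dp":[[0,0,0],[0,0,0.01],[0,0,0.02],[0,0,0.028],[0,0,0.033],[0,0,0.035],[0,0,0.035]],"rotation":[[0,0,0],[0,0,0],[0,0,0],[0,0,0],[0,0,0],[0,0,0],[0,0,0]]}'
```

```text
time: 32.85
tool_pos: [447.1, 106.6, 13.6]
tcp_rot: [3.141, -0.0, 1.45]
contact_force: [-0.9, -0.0, -0.5]
grip_width: 59.2
finger_force: 30.0
time: 33.72
tool_pos: [447.4, 105.3, -20.8]
tcp_rot: [3.142, -0.0, 1.449]
contact_force: [0.1, -0.1, -0.5]
grip_width: 59.4
finger_force: 30.0
```

```bash
python3 -m pendant '{"dp":[[0,0,0.001],[0,0,0.002],[0,0,0.0025],[0,0,0.0025]],"rotation":[[0,0,0],[0,0,0],[0,0,0],[0,0,0]]}'; python3 -m pendant '{"dp":[[0,0,0.001],[0,0,0.0015],[0,0,0.0015]],"rotation":[[0,0,0],[0,0,0],[0,0,0]]}'
```

```text
time: 34.22
tool_pos: [447.4, 105.4, -23.3]
tcp_rot: [3.142, -0.0, 1.449]
contact_force: [-0.1, 0.4, -0.5]
grip_width: 59.3
finger_force: 30.0
time: 34.6
tool_pos: [447.5, 105.4, -23.8]
tcp_rot: [3.141, -0.0, 1.449]
contact_force: [-2.7, -0.6, 11.0]
grip_width: 59.4
finger_force: 30.0
```

```bash
python3 -m pendant '{"dp":[[0,0,-0.001],[0,0,-0.001],[0,0,-0.001],[0,0,-0.001],[0,0,-0.02],[0,0,-0.05],[0,0,-0.08],[0,0,-0.08]],"rotation":[[0,0,0],[0,0,0],[0,0,0],[0,0,0],[0,0,0],[0,0,0],[0,0,0],[0,0,0]]}' 0.0918; python3 -m pendant '{"dp":[[0.03,0.025,0],[0.07,0.055,0],[0.11,0.085,0],[0.1457,0.1136,0],[0.1457,0.1136,0],[0.1457,0.1136,0.02],[0.1457,0.1136,0.05],[0.1457,0.1136,0.05]],"rotation":[[0,0,0],[0,0,0],[0,0,0],[0,0,-0.026],[0,0,-0.026],[0,0,-0.026],[0,0,-0.026],[0,0,-0.026]]}'
```

```text
time: 35.6
tool_pos: [448.9, 105.5, 57.0]
tcp_rot: [3.137, -0.001, 1.449]
contact_force: [0.7, -0.2, -0.1]
grip_width: 92.2
finger_force: 0.0
time: 36.6
tool_pos: [574.7, 234.7, 2.2]
tcp_rot: [-3.135, 0.003, 1.474]
contact_force: [0.0, -0.5, -0.0]
grip_width: 92.1
finger_force: 0.0
```

```bash
python3 -c "
from h import *
go([578,236.2,-35],84.5)"
```

```text
dp [0.0019 0.0034 0.0372]
rotvec [-0.007  0.003 -0.001]
```

```bash
python3 -m pendant '{"dp":[[0,0,0],[0,0,0.01],[0,0,0.025],[0,0,0.036],[0,0,0.039],[0,0,0.039],[0,0,0.039]],"rotation":[[0,0,0],[0,0,0],[0,0,0],[0,0,0],[0,0,0],[0,0,0],[0,0,0]]}'; python3 -m pendant '{"dp":[[0,0,0],[0,0,0],[0,0,0],[0,0,0],[0,0,0],[0,0,0],[0,0,0],[0,0,0]],"rotation":[[0,0,0],[0,0,0],[0,0,0],[0,0,0],[0,0,0],[0,0,0],[0,0,0],[0,0,0]]}' 0.03; python3 -m pendant '{"dp":[[0,0,-0.005],[0,0,-0.02],[0,0,-0.05],[0,0,-0.08],[0,0,-0.09],[0,0,-0.09]],"rotation":[[0,0,0],[0,0,0],[0,0,0],[0,0,0],[0,0,0],[0,0,0]]}';python3 -c "
from h import *
go([593.7,-48.6,55],84.5)"
```

```text
time: 37.48
tool_pos: [578.2, 236.2, -33.4]
tcp_rot: [3.141, -0.0, 1.475]
contact_force: [0.6, -0.7, 0.5]
grip_width: 91.9
finger_force: 0.0
time: 38.48
tool_pos: [577.8, 236.1, -33.8]
tcp_rot: [-3.142, -0.0, 1.475]
contact_force: [-0.4, -0.1, 0.8]
grip_width: 40.4
finger_force: 30.0
time: 39.22
tool_pos: [578.1, 236.2, 57.0]
tcp_rot: [3.14, -0.001, 1.475]
contact_force: [-0.7, -0.5, -1.6]
grip_width: 39.8
finger_force: 30.0
dp [-0.282   0.0428  0.0019]
rotvec [ 0.001 -0.001  0.   ]
```

```bash
python3 -m pendant '{"dp":[[-0.03,0.005,0],[-0.08,0.012,0],[-0.13,0.02,0],[-0.18,0.028,0],[-0.23,0.036,0],[-0.27,0.042,0],[-0.282,0.043,0],[-0.282,0.043,0]],"rotation":[[0,0,0],[0,0,0],[0,0,0],[0,0,0],[0,0,0],[0,0,0],[0,0,0],[0,0,0]]}'; python3 -m pendant '{"dp":[[0,0,0.01],[0,0,0.03],[0,0,0.055],[0,0,0.07],[0,0,0.078],[0,0,0.081],[0,0,0.082],[0,0,0.082]],"rotation":[[0,0,0],[0,0,0],[0,0,0],[0,0,0],[0,0,0],[0,0,0],[0,0,0],[0,0,0]]}'
```

```text
time: 40.22
tool_pos: [593.0, -48.7, 55.3]
tcp_rot: [-3.14, -0.001, 1.474]
contact_force: [0.5, 0.2, 0.6]
grip_width: 40.4
finger_force: 30.0
time: 41.22
tool_pos: [594.0, -48.8, -25.2]
tcp_rot: [3.14, 0.0, 1.475]
contact_force: [-0.7, 0.3, -1.0]
grip_width: 40.1
finger_force: 30.0
```

```bash
python3 -m pendant '{"dp":[[0,0,0.001],[0,0,0.002],[0,0,0.003],[0,0,0.004],[0,0,0.004],[0,0,0.004]],"rotation":[[0,0,0],[0,0,0],[0,0,0],[0,0,0],[0,0,0],[0,0,0]]}'; python3 -m pendant '{"dp":[[0,0,0.0005],[0,0,0.001],[0,0,0.001]],"rotation":[[0,0,0],[0,0,0],[0,0,0]]}'
```

```text
time: 41.98
tool_pos: [593.6, -48.7, -29.8]
tcp_rot: [3.142, -0.0, 1.475]
contact_force: [-0.8, -0.4, -0.2]
grip_width: 39.9
finger_force: 30.0
time: 42.35
tool_pos: [593.7, -48.7, -29.8]
tcp_rot: [3.141, 0.0, 1.475]
contact_force: [-2.7, 0.5, 7.1]
grip_width: 40.5
finger_force: 30.0
```

```bash
python3 -m pendant '{"dp":[[0,0,-0.001],[0,0,-0.001],[0,0,-0.001],[0,0,-0.001],[0,0,-0.02],[0,0,-0.06],[0,0,-0.11],[0,0,-0.15]],"rotation":[[0,0,0],[0,0,0],[0,0,0],[0,0,0],[0,0,0],[0,0,0],[0,0,0],[0,0,0]]}' 0.0918; python3 -m pendant '{"dp":[[-0.04,0,0],[-0.09,-0.02,0],[-0.13,-0.05,0],[-0.13,-0.08,0],[-0.13,-0.08,0],[-0.13,-0.08,0]],"rotation":[[0,0,0],[0,0,0],[0,0,0],[0,0,0],[0,0,0],[0,0,0]]}'
python3 - <<'E'
from h import *
t=cap("top");s=cap("side")
import pickle; pickle.dump(t,open("t2.pkl","wb"))
a=cv2.resize(t["pixels"][145:285,170:440],(800,415),interpolation=2)
b=cv2.resize(s["pixels"][165:315,280:420],(800,600))
b=cv2.resize(s["pixels"][162:318,270:430],None,fx=3.6,fy=3.6)
cv2.imwrite("pics/f.png",np.vstack([cv2.resize(a,(540,280)),cv2.resize(b,(540,320))])[:,:,::-1])
E
```

```text
time: 43.35
tool_pos: [593.9, -48.8, 121.2]
tcp_rot: [3.14, 0.0, 1.475]
contact_force: [0.3, -0.2, -0.3]
grip_width: 91.9
finger_force: 0.0
time: 44.1
tool_pos: [502.5, -170.5, 119.5]
tcp_rot: [3.14, 0.0, 1.475]
contact_force: [0.0, 0.6, -0.6]
grip_width: 91.8
finger_force: 0.0
```

View pics/f.png

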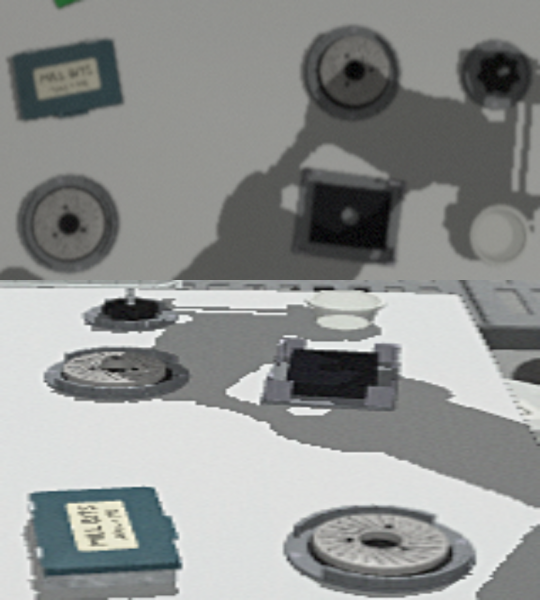

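The picture shows both discs flat in their nests at (354,70) and (68,223). The plates are piled in the rack at (349,214), the knob stands stud up in its nest at (500,72), and the tin is untouched.

```bash
python3 -c "
from plant import workorder
print(workorder.close_job())"
```

```text
the job is handed in; nothing more can be done
None
```

I handed the job in at about 44 s of the 112 s allowed: one disc is flat in each large nest, both spacer plates are stacked in the rack, the knob is stud up in its nest, and the tin did not move; no verdict came back, so this rests on the last top and side pictures and the contact felt at each set-down (the fingertips sit about 38 mm above the reported tool position, which I corrected for).

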